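Lay the carton down label-up against the squaring fence

TASK

On the packing bench, push the labelled carton over so that it falls towards the low aluminium fence and lies flat with its label facing up, then push it along the bench until its leading end sits flush against the fence. Only push with the fingers: do not lift the carton, and leave the plain box, the tape roll and the bottle standing where they are.

Things in the scene. Friction and masses are not known exactly. Their poses are not given: they have to be found in the camera images.
- carton: Closed carton, 60 mm thick (own x), 110 wide (y), 150 tall (z), 0.26 to 0.5 kg, starts upright, free to slide or topple. Origin: centre of its underside. Its x points towards the fence (within 0.2 rad of the fence's x); the white label with black bars is on the opposite (-x) face and laps 24 mm over the top. Lying label up, x points down, z level to the fence; it is then 60 mm high.
- carton_top (a point): Centre of the carton's top face, 150 mm from its origin along z; once it lies down, the centre of the end that leads towards the fence (the origin is then the centre of the trailing end, 30 mm up).
- carton_mid (a point): Centre of the carton's volume and weight: 75 mm above the bench upright, 30 mm lying flat. Pushed on the label face 110 to 130 mm above the bench, the carton topples once it leans about 22 degrees, rather than slides.
- corner_l (a point): Middle of the left (+y) edge of the carton's top face, 55 mm to the side of carton_top: when lying, one side of the leading end.
- corner_r (a point): The same on the right (-y) edge of the carton's top face.
- fence: Aluminium fence fixed to the bench: straight bar 360 mm long (own y), 35 high, 12 thick. Origin: on the bench, 235 mm in front of the middle of the bar's face, about where the carton starts. x points level and square to the bar, from carton to fence. Flat green lines lie on the bench 150 mm either side of the middle; behind the bar's +y end a scanner on a post, 148 mm high.
- fence_face (a point): Middle of the flat face of the fence bar that the carton's end must meet, 17.5 mm above the bench. The contact is rough: with one corner of the carton home and the end askew, a straight push may jam; swing the trailing end round that corner instead (forces of 5 to 20 N do).
- plain_box: Bystander: small plain cardboard box without label, 60 x 60 x 100 mm tall, upright. Origin: centre of its underside.
- tape_roll: Bystander: roll of tan tape lying flat, 90 mm across, 68 mm hole, 50 mm high. Origin: centre of its underside.
- cleaner: Bystander: blue bottle with white cap, 60 mm across, 150 mm tall, upright. Origin: centre of its underside.
Mind the look-alikes: they are no part of the job. What is shaped like the carton but purple is not meant.

How it is judged (in metres and radians):
On the way:
1. the carton lies flat on the bench with its label up (angle between carton's own x axis and vertical above 3 rad and height (world z) of carton_mid below 0.036 m), for 0.2 s.
At the end, for the whole second after the job is handed in: The carton lies at rest flat on the bench, label up (within 8 degrees), both sides of its leading end within 8 mm of the fence face, its middle within 140 mm of the fence's middle; the plain box, tape roll and bottle stand upright within 25 mm of where they began (all of step 1 and x of each of corner_l, corner_r in the frame of fence above 0.227 m and x of carton_top in the frame of fence below 0.245 m and y of carton_top in the frame of fence between -0.14 and 0.14 m and linear speed of carton below 0.01 m/s and distance of each of plain_box, tape_roll, cleaner from where it was at the start of the episode below 0.025 m and angle between each of plain_box, tape_roll, cleaner's own z axis and vertical below 0.2 rad); the robot touches nothing.
It fails at once if the carton is lifted off the bench (height (world z) of carton_mid above 0.095 m or (angle between carton's own x axis and vertical above 3 rad and height (world z) of carton_mid above 0.05 m)).
It fails at once if a bystander is shoved or knocked over (distance of any of plain_box, tape_roll, cleaner from where it was at the start of the episode above 0.04 m or angle between any of plain_box, tape_roll, cleaner's own z axis and vertical above 0.4 rad).
It also fails if it takes over 48 s, if anything falls off the work surface, if the arm or the gripper's body presses on something with over 40 N, if the wrist force passes 120 N, or if a joint passes its speed limit or range.

ROBOT

A 6-joint arm with a two-finger parallel gripper is mounted at the origin on the work surface. World frame = base frame: x ahead of the robot, y to its left, z up, the work surface at z = 0. Lengths are in mm, angles in rad, forces in N, time in s.
With the tool pointing down it reaches from about 275 to 750 mm from the base axis. Payload 10.2 kg.
Tool frame: the origin (TCP) lies at the very end of the fingers, on their centre line; the grasp point (between the pads) lies 19 mm behind it; z points along the fingers, y is the direction in which the jaws open and shut (so a half turn about z gives the same grasp; the last joint's range is limited). The gripper opens to 85 mm and grips with 20 to 120 N. Pads are 22 mm wide; open, the fingers measure 114 mm over their backs; the gripper's body (76 mm by 85 mm) begins 54 mm behind the grasp point. The pads swing forward as they close: fully open they stand 13 mm farther back than shut.
Start: joints at [-1.35, 0.313, 1.498, -0, 1.331, -0.223], TCP at [225.41, -474.153, 231.294] pointing down, gripper open.
Joint ranges: [-2.94, 2.94], [-0.97, 2.17], [0.19, 2.56], [-1.23, 4.37], [0.02, 3.11], [-2.88, 2.88]. Speed limits (rad/s): [2.39, 2.39, 3.01, 3.14, 3.14, 3.14].

INTERFACE

Orientations are given as a unit quaternion [w, x, y, z].
In Python, from rig import sensors, imaging, ctrl gives the robot as it stands.
- The arm moves only by the shell command python3 -m creep 'ROWS' [FORCE]. ROWS is JSON, a list of rows, each an object with "grip": the finger opening in mm, from 0 to 85.4; "linear": the shift along the tool's x, y, z in mm, a list of three; "rot": the turn, a rotation vector about the tool's x, y, z in rad, a list of three. A call has 1 to 12 rows; each row shifts and turns the commanded pose from where the row before left it, along the tool's axes as they then stand; what a row does not reach is not made up. A row lasts 1/12 s, in which the tool goes at most 41.7 mm and 7.16 degrees, less where a joint would pass 70% of its speed; a pose out of reach is approached as far as the arm can. A call with a gripper value outside its range is refused whole. The fingers move at their own pace and stop on an object; FORCE is the grip in N (left out, the last holds). Time passes only in rows, so rows that do not move let the fingers close. It gives the time, the measured TCP pose, the force and the opening at its end, in the units of the state.
- sensors.sense(): the state, without advancing time (a new reading comes with each control period).
- imaging.capture(name): name is "scene" or "top" or "wrist"; returns (picture, depth): 400x640x3 uint8, red, green, blue; 400x640 float32, mm along the optical axis (not along the pixel's ray), 0 where there is no reading.
- imaging.camera_params(name): a dict with "intrinsics" (3x3 intrinsics, pixels), "R" (3x3) and "t" (3): a world point X has camera coordinates R X + t. Camera axes: x right, y down, z forward; pixel columns grow to the right and rows downward; lengths in mm; the calibration is good to about 2 mm. A picture is of the moment at which its call begins: read the wrist's pose just before it. camera_params takes no time and is no camera call; for the wrist camera it gives the pose at the moment of the call.
- ctrl.finish_job(): hands the job in, once; it reports no verdict.
The state is a dict: "time_s": time; "joints": joint angles; "dq": joint speeds; "tau": joint torques, N m; "eef_pos": TCP position; "ee_rot": TCP orientation; "force": force on the tool from outside, world axes, zero at the start; "wrist_torque": the same for the moment, N m; "grip_width": opening from 0.0 (shut) to 1.0 (fully open).
Only numpy, scipy, OpenCV 4.12 (cv2) and the standard library are available. Lean on these libraries where they do the work, as an engineer would, in place of code of your own. Each camera call takes 0.05 s, during which the arm holds its last target.

## Working session

There is one attempt and no reset: what is moved stays moved. The work goes in short steps, Python scripts to look and compute and a shell command to move; the robot and the scene stay as the last step left them, time stands still between calls to the robot, and variables do not carry over. Pictures are saved under pics/ and viewed, and the job is handed in when it is done.

```bash
ls; mkdir -p pics
python3 - <<'E'
from rig import sensors, imaging
import cv2,numpy as np
print(sensors.sense())
for n in ("scene","top"):
    p,d=imaging.capture(n); cv2.imwrite(f"pics/{n}0.png",p[:,:,::-1]); np.savez(f"pics/{n}0.npz",p=p,d=d)
    c=imaging.camera_params(n); print(n,c)
E
```

```text
pics
{'time_s': 0.0, 'joints': array([-1.35041858e+00,  3.13457790e-01,  1.49844882e+00, -8.17864988e-06,
        1.33099330e+00, -2.23371306e-01]), 'dq': array([-4.00603103e-04,  2.65036843e-04, -1.10759221e-04, -3.47138049e-04,
       -9.55230355e-05, -1.99948045e-03]), 'tau': array([-3.69315057e-04, -4.12269115e+01, -2.59745228e+01, -1.85138574e-04,
        4.13518137e-03,  6.04488619e-06]), 'eef_pos': array([ 225.33988218, -473.89242638,  230.7266696 ]), 'ee_rot': array([-6.53636824e-04,  9.75486236e-01,  2.20059485e-01, -2.99332449e-06]), 'force': array([-0.36696408, -0.2378488 ,  0.09004049]), 'wrist_torque': array([0.04241094, 0.01787131, 0.01849773]), 'grip_width': 0.999645237184728}
scene {'intrinsics': array([[458.10356442,   0.        , 316.59591761],
       [  0.        , 458.10356442, 201.86231283],
       [  0.        ,   0.        ,   1.        ]]), 'R': array([[-0.23651232,  0.97150499,  0.01549125],
       [ 0.71624373,  0.18509821, -0.67285479],
       [-0.65654919, -0.14804294, -0.73961236]]), 't': array([  73.38585275, -297.40818852, 1461.32645006])}
top {'intrinsics': array([[449.26489651,   0.        , 316.70755339],
       [  0.        , 449.26489651, 196.46106174],
       [  0.        ,   0.        ,   1.        ]]), 'R': array([[-0.02215349, -0.99975342,  0.001527  ],
       [-0.99750676,  0.02200129, -0.06705378],
       [ 0.06700365, -0.00300867, -0.99774819]]), 't': array([  52.11119424,  499.47626173, 1058.74244845])}
```

View pics/scene0.png

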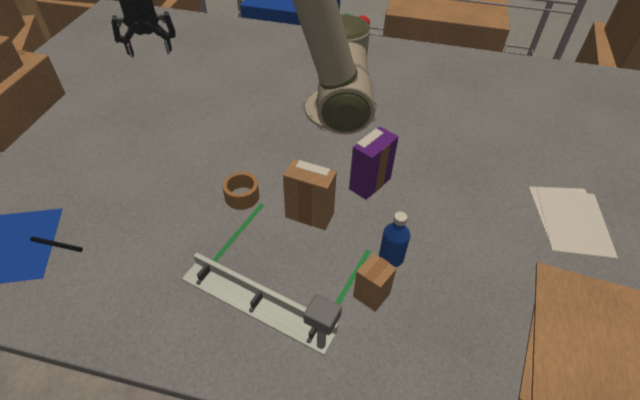

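View pics/top0.png

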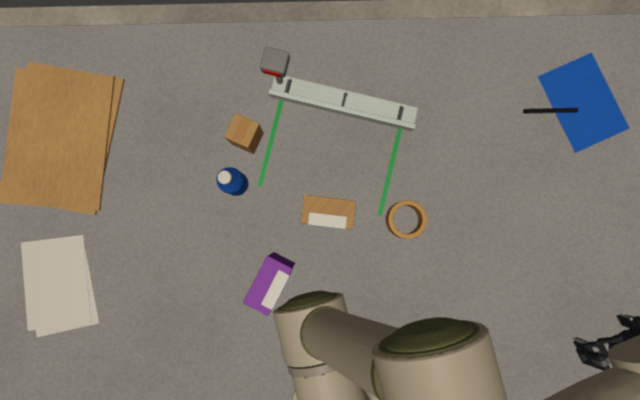

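Candidates in the top view: the brown box with the white label at (328,212), the purple look-alike at (268,285), and the plain box at (243,133). The brown labelled one fits the description. Next I'll crop in close and measure.

```bash
cat > h.py <<'E'
import numpy as np,cv2
from rig import sensors, imaging
def ray(n,uv,z,c=None):
    c=c or imaging.camera_params(n); K,R,t=c["intrinsics"],c["R"],c["t"]
    uv=np.atleast_2d(np.array(uv,float)); d=np.c_[uv,np.ones(len(uv))]@np.linalg.inv(K).T@R
    o=-R.T@t; s=(z-o[2])/d[:,2]; return o+d*s[:,None]
def cloud(n,d,c=None):
    c=c or imaging.camera_params(n); K,R,t=c["intrinsics"],c["R"],c["t"]
    v,u=np.mgrid[0:400,0:640]; P=np.stack([(u-K[0,2])*d/K[0,0],(v-K[1,2])*d/K[1,1],d],-1)
    return (P-t)@R
def proj(n,X):
    c=imaging.camera_params(n); q=(np.atleast_2d(X)@c["R"].T+c["t"])@c["intrinsics"].T; return q[:,:2]/q[:,2:]
E
python3 - <<'E'
from h import *
f=np.load("pics/top0.npz"); p,d=f["p"],f["d"]; P=cloud("top",d)
cv2.imwrite("pics/crop.png",cv2.resize(p[40:330,200:440,::-1],None,fx=2,fy=2,interpolation=cv2.INTER_CUBIC)[:600])
hsv=cv2.cvtColor(p,cv2.COLOR_RGB2HSV)
g=cv2.inRange(hsv,(45,90,40),(75,255,255))
n,l,s,c=cv2.connectedComponentsWithStats(g)
for i in range(1,n):
    if s[i][4]>60:
        v,u=np.nonzero(l==i); X=ray("top",np.c_[u,v],0); L=cv2.fitLine(X[:,:2].astype(np.float32),cv2.DIST_L2,0,.01,.01).ravel(); print("green",s[i],L,X[:,:2].min(0),X[:,:2].max(0))
Z=P[...,2]; Z[d==0]=0
for name,(x0,y0,x1,y1),zl,zh in [("carton",(290,185,365,240),138,165),("purple",(235,240,300,320),135,165),("box",(215,105,270,160),90,112),("tape",(380,195,430,245),42,60),("bottle",(205,160,252,200),80,165),("fence",(265,70,420,135),25,45),("fencelow",(265,70,420,135),3,20)]:
    m=np.zeros((400,640),np.uint8); m[y0:y1,x0:x1]=((Z>zl)&(Z<zh))[y0:y1,x0:x1]
    v,u=np.nonzero(m)
    if len(u)<5: print(name,len(u)); continue
    X=P[m>0]; r=cv2.minAreaRect(X[:,:2].astype(np.float32)); print(name,len(u),np.median(X[:,2]),r,X[:,:2].min(0),X[:,:2].max(0)); print(cv2.boxPoints(r).round(0).tolist())
E
```

```text
green [258 100  25  87 373] [ 9.6584606e-01 -2.5911659e-01  6.3559009e+02  1.5242888e+02] [530.19192073 121.35211409] [742.07179179 183.29758647]
green [378 129  24  87 382] [ 9.6541864e-01 -2.6070452e-01  5.5836755e+02 -1.3779619e+02] [ 453.14485173 -169.69784557] [ 663.28479971 -106.58733137]
carton 1519 150.48975929892563 ((459.3869934082031, 18.77672576904297), (110.10076141357422, 61.5852165222168), 81.88631439208984) [423.97981379 -38.67614689] [495.13161991  75.45597353]
[[421.0, -31.0], [482.0, -40.0], [498.0, 69.0], [437.0, 78.0]]
purple 1584 150.39268025165654 ((309.6059875488281, 148.2402801513672), (61.89562225341797, 110.47552490234375), 60.668922424316406) [248.71616163  98.05144023] [371.21577091 198.87256244]
[[246.0, 148.0], [343.0, 94.0], [373.0, 148.0], [277.0, 202.0]]
box 742 100.62268329191853 ((647.8975830078125, 207.19076538085938), (61.38669967651367, 60.744380950927734), 64.72577667236328) [608.78265616 168.35188965] [685.63854139 244.33988382]
[[607.0, 192.0], [662.0, 166.0], [688.0, 222.0], [634.0, 248.0]]
tape 542 49.836592184641034 ((441.6148681640625, -1
[... 268 characters left out ...]
45312), (57.42741012573242, 58.17133712768555), 44.64822769165039) [507.55503927 206.25808816] [565.89428206 265.41113712]
[[496.0, 235.0], [537.0, 194.0], [577.0, 234.0], [537.0, 276.0]]
fence 1046 34.276859713798615 ((724.2398071289062, -26.156539916992188), (358.8126220703125, 46.39544677734375), 75.08358001708984) [ 657.53225758 -194.62440595] [786.18452545 152.32729242]
[[656.0, -194.0], [700.0, -205.0], [793.0, 141.0], [748.0, 153.0]]
fencelow 2981 5.986061906947999 ((732.8348388671875, -26.171142578125), (379.0142822265625, 160.7764892578125), 88.84820556640625) [ 648.93565086 -215.68096346] [815.28953844 163.82619259]
[[649.0, -214.0], [809.0, -217.0], [817.0, 162.0], [656.0, 165.0]]
```

View pics/crop.png

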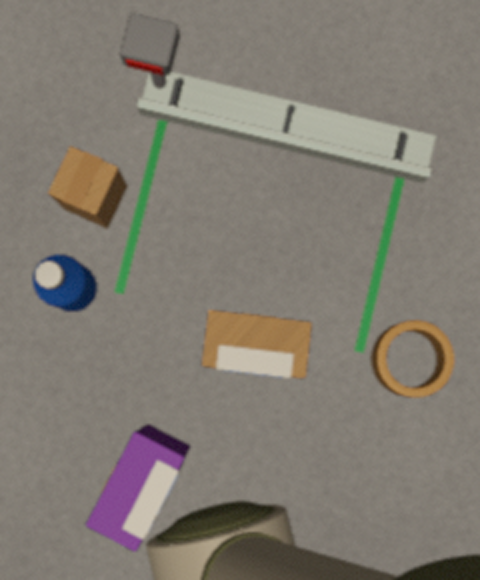

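The crop shows the brown carton with its white label at crop (257,345), label on the robot side. That is the target. The fence yaw is about −0.261 and the carton yaw about −0.142. First I'll turn the tool to the carton's yaw, fingers partly open so they give two contact points.

```bash
cat >> h.py <<'E'
from scipy.spatial.transform import Rotation as Ro
def go(target,yaw):
    s=sensors.sense(); q=s["ee_rot"]; R=Ro.from_quat([q[1],q[2],q[3],q[0]])
    T=Ro.from_matrix(np.array([[np.cos(yaw),np.sin(yaw),0],[np.sin(yaw),-np.cos(yaw),0],[0,0,-1]]))
    print("t",round(s["time_s"],2),"pos",s["eef_pos"].round(1),"F",s["force"].round(1),"grip",round(s["grip_width"],2),"lin(tool)",R.inv().apply(np.array(target)-s["eef_pos"]).round(1),"rot",(R.inv()*T).as_rotvec().round(4), "j",s["joints"].round(2))
E
python3 -m creep '[{"grip":50,"linear":[0,0,0],"rot":[0,0,0.117]},{"grip":50,"linear":[0,0,0],"rot":[0,0,0.117]},{"grip":50,"linear":[0,0,0],"rot":[0,0,0.117]},{"grip":50,"linear":[0,0,0],"rot":[0,0,0.117]},{"grip":50,"linear":[0,0,0],"rot":[0,0,0.117]},{"grip":50,"linear":[0,0,0],"rot":[0,0,0]}]' 
python3 -c "
from h import *
go([399,27.4,231],-0.142)"
```

```text
time_s: 0.6
eef_pos: [225.4, -474.0, 231.0]
ee_rot: [-0.0, 0.997, -0.073, -0.0]
force: [0.5, 0.2, 0.4]
grip_width: 0.585
t 0.6 pos [ 225.4 -474.   231. ] F [0.5 0.2 0.4] grip 0.58 lin(tool) [ 9.920e+01 -5.212e+02  3.000e-01] rot [-0.0007  0.0003 -0.0033] j [-1.35  0.31  1.5   0.    1.33  0.37]
```

```bash
python3 -m creep '[{"grip":50,"linear":[7,-37,0],"rot":[0,0,0]},{"grip":50,"linear":[7,-37,0],"rot":[0,0,0]},{"grip":50,"linear":[7,-37,0],"rot":[0,0,0]},{"grip":50,"linear":[7,-37,0],"rot":[0,0,0]},{"grip":50,"linear":[7,-37,0],"rot":[0,0,0]},{"grip":50,"linear":[7,-37,0],"rot":[0,0,0]},{"grip":50,"linear":[7,-37,0],"rot":[0,0,0]},{"grip":50,"linear":[7,-37,0],"rot":[0,0,0]},{"grip":50,"linear":[7,-37,0],"rot":[0,0,0]},{"grip":50,"linear":[7,-37,0],"rot":[0,0,0]},{"grip":50,"linear":[7,-37,0],"rot":[0,0,0]},{"grip":50,"linear":[7,-37,0],"rot":[0,0,0]}]' 
python3 -c "
from h import *
go([399,27.4,231],-0.142)"
```

```text
time_s: 1.6
eef_pos: [371.1, -44.5, 231.4]
ee_rot: [0.0, 0.998, -0.069, 0.0]
force: [1.1, -1.6, -0.6]
grip_width: 0.585
t 1.6 pos [371.1 -44.5 231.4] F [ 1.1 -1.6 -0.6] grip 0.58 lin(tool) [ 17.8 -75.1   0.4] rot [ 0.0001 -0.0004  0.0047] j [-0.44 -0.03  1.9  -0.    1.27  1.27]
```

```bash
python3 -m creep '[{"grip":50,"linear":[8,-38,0],"rot":[0,0,0]},{"grip":50,"linear":[7,-38,0],"rot":[0,0,0]},{"grip":50,"linear":[0,0,30],"rot":[0,0,0]},{"grip":50,"linear":[0,0,30],"rot":[0,0,0]},{"grip":50,"linear":[0,0,30],"rot":[0,0,0]},{"grip":50,"linear":[0,0,25],"rot":[0,0,0]},{"grip":50,"linear":[0,0,0],"rot":[0,0,0]},{"grip":50,"linear":[0,0,0],"rot":[0,0,0]}]'
python3 - <<'E'
from h import *
go([399,27.4,115],-0.142)
p,d=imaging.capture("scene"); cv2.imwrite("pics/s1.png",p[:,:,::-1])
p,d=imaging.capture("wrist"); cv2.imwrite("pics/w1.png",p[:,:,::-1])
E
```

```text
time_s: 2.27
eef_pos: [396.3, 26.8, 116.3]
ee_rot: [-0.0, 0.998, -0.069, -0.001]
force: [0.3, 0.2, 0.3]
grip_width: 0.581
t 2.27 pos [396.3  26.8 116.3] F [0.3 0.2 0.3] grip 0.58 lin(tool) [ 2.6 -1.   1.3] rot [-0.0002  0.002   0.0032] j [-0.23  0.18  2.01  0.    0.96  1.48]
```

View pics/s1.png

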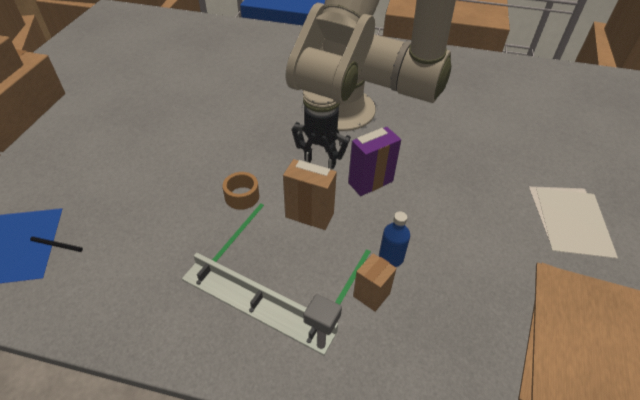

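View pics/w1.png

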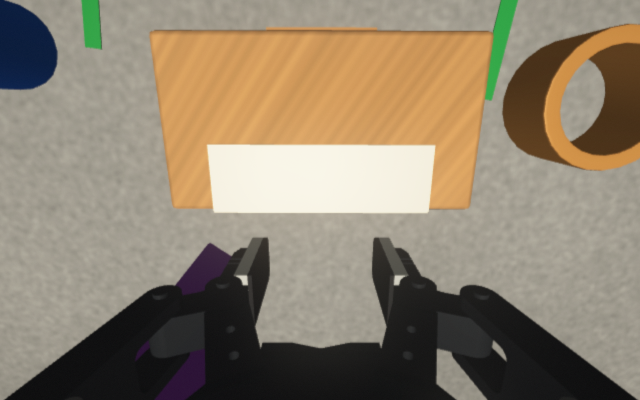

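The scene view shows the fingers behind the carton's label face at (322,155). The wrist view shows the carton centred and square: its edge is at row 210 and the fingers are at columns 250 and 390. I'll topple it now.

```bash
python3 -m creep '[{"grip":50,"linear":[8,0,0],"rot":[0,0,0]},{"grip":50,"linear":[6,0,0],"rot":[0,0,0]},{"grip":50,"linear":[5,0,0],"rot":[0,0,0]},{"grip":50,"linear":[5,0,0],"rot":[0,0,0]},{"grip":50,"linear":[5,0,0],"rot":[0,0,0]},{"grip":50,"linear":[5,0,0],"rot":[0,0,0]},{"grip":50,"linear":[5,0,0],"rot":[0,0,0]},{"grip":50,"linear":[5,0,0],"rot":[0,0,0]}]'
python3 - <<'E'
from h import *
go([399,27.4,115],-0.142)
p,d=imaging.capture("scene"); cv2.imwrite("pics/s2.png",p[:,:,::-1])
E
```

```text
time_s: 3.03
eef_pos: [440.7, 20.5, 116.3]
ee_rot: [-0.0, 0.998, -0.071, -0.0]
force: [-0.9, 0.1, 0.7]
grip_width: 0.585
t 3.03 pos [440.7  20.5 116.3] F [-0.9  0.1  0.7] grip 0.59 lin(tool) [-42.2  -1.    1.3] rot [-0.      0.0001  0.0008] j [-0.22  0.27  1.89  0.    0.98  1.49]
```

View pics/s2.png

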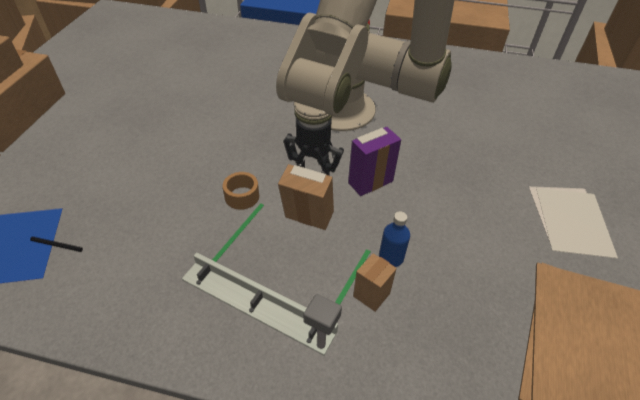

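The carton is leaning about its front bottom edge (top edge near (307,175), base not moved). I'll keep pushing.

```bash
python3 -m creep '[{"grip":50,"linear":[5,0,0],"rot":[0,0,0]},{"grip":50,"linear":[5,0,0],"rot":[0,0,0]},{"grip":50,"linear":[5,0,0],"rot":[0,0,0]},{"grip":50,"linear":[5,0,0],"rot":[0,0,0]},{"grip":50,"linear":[5,0,0],"rot":[0,0,0]},{"grip":50,"linear":[4,0,0],"rot":[0,0,0]},{"grip":50,"linear":[0,0,0],"rot":[0,0,0]},{"grip":50,"linear":[0,0,0],"rot":[0,0,0]},{"grip":50,"linear":[0,0,0],"rot":[0,0,0]}]'
python3 - <<'E'
from h import *
go([399,27.4,115],-0.142)
p,d=imaging.capture("scene"); cv2.imwrite("pics/s3.png",p[:,:,::-1])
E
```

```text
time_s: 3.83
eef_pos: [468.7, 16.5, 116.2]
ee_rot: [-0.0, 0.998, -0.071, -0.0]
force: [0.0, 0.2, 0.5]
grip_width: 0.583
t 3.83 pos [468.7  16.5 116.2] F [0.  0.2 0.5] grip 0.58 lin(tool) [-70.6  -1.    1.2] rot [-0.      0.0003  0.0009] j [-0.22  0.32  1.81 -0.    1.01  1.5 ]
```

View pics/s3.png

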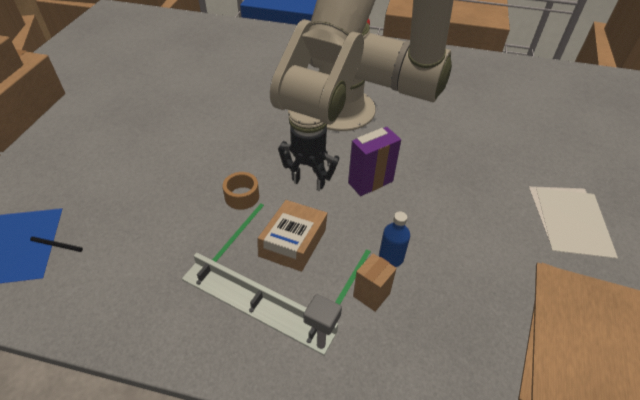

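The carton lies flat, label up, at (293,235). Next I'll measure where it is and get a more exact fence face.

```bash
cat >> h.py <<'E'
FY=-0.261; FX=np.array([np.cos(FY),np.sin(FY)]); FN=np.array([-np.sin(FY),np.cos(FY)])
def carton(tag,clip=None):
    for n in ("top","scene"):
        p,d=imaging.capture(n); cv2.imwrite(f"pics/{n}{tag}.png",p[:,:,::-1])
        P=cloud(n,d); Z=P[...,2]
        s=P[...,:2]@FX; t=P[...,:2]@FN
        m=(d>0)&(Z>54)&(Z<66)&(s>440)&(s<690)&(t>70)&(t<245)
        m=cv2.morphologyEx(m.astype(np.uint8),cv2.MORPH_OPEN,np.ones((3,3)))
        k,l,st,_=cv2.connectedComponentsWithStats(m); i=1+np.argmax(st[1:,4]); m=l==i
        X=np.c_[s[m],t[m]].astype(np.float32); r=cv2.minAreaRect(X)
        print(n,st[i],"z",np.median(Z[m]).round(1),"rect(s,t)",r,cv2.boxPoints(r).round(1).tolist())
E
python3 - <<'E'
from h import *
carton(4)
# fence top front edge, from both views' depth
for n,f in (("top","pics/top0.npz"),("scene","pics/scene0.npz")):
    f=np.load(f); P=cloud(n,f["d"]); s=P[...,:2]@FX; t=P[...,:2]@FN; Z=P[...,2]
    for a in (30,80,130,160,190,240,290):
        m=(f["d"]>0)&(Z>29)&(Z<40)&(abs(t-a)<10)&(s>660)&(s<705); print(n,a,np.percentile(s[m],[2,10,50,90,98]).round(1))
E
```

```text
top [ 309  133   51   46 1838] z 61.0 rect(s,t) ((572.8177490234375, 153.1031494140625), (95.52194213867188, 110.37889099121094), 6.299895763397217) [[519.2999877929688, 202.6999969482422], [531.4000244140625, 93.0], [626.2999877929688, 103.5], [614.2000122070312, 213.1999969482422]]
scene [ 256  203   70   62 2568] z 61.2 rect(s,t) ((544.8148193359375, 147.21180725097656), (153.77378845214844, 111.62266540527344), 6.324835300445557) [[462.20001220703125, 194.1999969482422], [474.5, 83.30000305175781], [627.4000244140625, 100.19999694824219], [615.0999755859375, 211.1999969482422]]
top 30 [684.6 685.3 690.6 698.3 702.8]
top 80 [684.2 685.3 689.8 694.6 696.3]
top 130 [684.8 685.1 689.5 694.6 696. ]
top 160 [684.3 685.2 691.2 702.5 704.4]
top 190 [684.  684.7 689.  694.7 696. ]
top 240 [684.  684.6 689.1 694.1 695.8]
top 290 [684.6 685.3 690.3 695.9 701.3]
scene 30 [684.7 686.3 693.5 698.2 703.7]
scene 80 [685.3 686.  692.  696.1 696.6]
scene 130 [685.2 686.4 692.7 696.1 696.9]
scene 160 [685.5 687.2 693.9 700.6 703.5]
scene 190 [685.6 686.7 692.3 696.6 697.4]
scene 240 [684.5 686.  692.  696.1 697. ]Traceback (most recent call last):
  File "<stdin>", line 7, in <module>
    return _quantile_unchecked(
        a, q, axis, out, overwrite_input, method, keepdims, weights)
    return _ureduce(a,
                    func=_quantile_ureduce_func,
    ...<5 lines>...
                    overwrite_input=overwrite_input,
                    method=method)
    r = func(a, **kwargs)
    result = _quantile(arr,
                       quantiles=q,
    ...<2 lines>...
                       out=out,
                       weights=wgt)
    slices_having_nans = np.isnan(arr[-1, ...])
                                  ~~~^^^^^^^^^
IndexError: index -1 is out of bounds for axis 0 with size 0
```

View pics/top4.png

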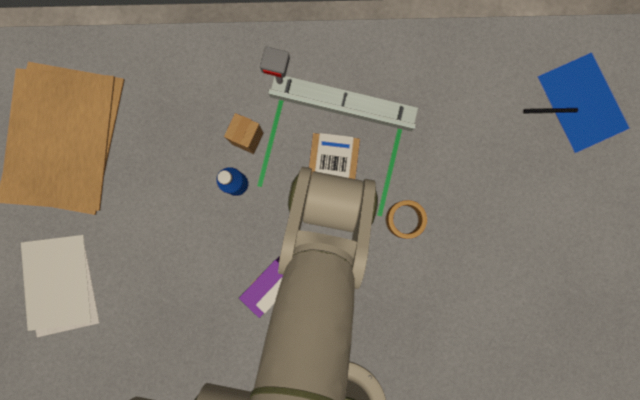

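The carton's leading corners are at s = 627 and 615, with the fence face at s ≈ 684, so it is about 0.11 rad askew with about 63 mm to go. The carton's pixels in the top view are (310–358, 133–178). I'll back off, go down behind the trailing end, then push along an arc that squares it up.

```bash
python3 -m creep '[{"grip":50,"linear":[-14,0,0],"rot":[0,0,0]},{"grip":50,"linear":[0,0,0],"rot":[0,0,0]},{"grip":50,"linear":[0,0,30],"rot":[0,0,0]},{"grip":50,"linear":[0,0,30],"rot":[0,0,0]},{"grip":50,"linear":[0,0,30],"rot":[0,0,0]},{"grip":50,"linear":[0,0,3],"rot":[0,0,0]},{"grip":50,"linear":[0,0,0],"rot":[0,0,0]},{"grip":50,"linear":[0,0,0],"rot":[0,0,0]}]'
python3 - <<'E'
from h import *
go([453,18.5,23],-0.142)
p,d=imaging.capture("wrist"); cv2.imwrite("pics/w5.png",p[:,:,::-1])
E
```

```text
time_s: 4.65
eef_pos: [455.9, 18.3, 24.5]
ee_rot: [0.0, 0.998, -0.071, 0.001]
force: [-0.6, 0.7, -0.1]
grip_width: 0.587
t 4.65 pos [455.9  18.3  24.5] F [-0.6  0.7 -0.1] grip 0.59 lin(tool) [-2.9  0.2  1.5] rot [ 0.0001 -0.0015  0.0009] j [-0.22  0.46  1.92  0.    0.76  1.49]
```

View pics/w5.png

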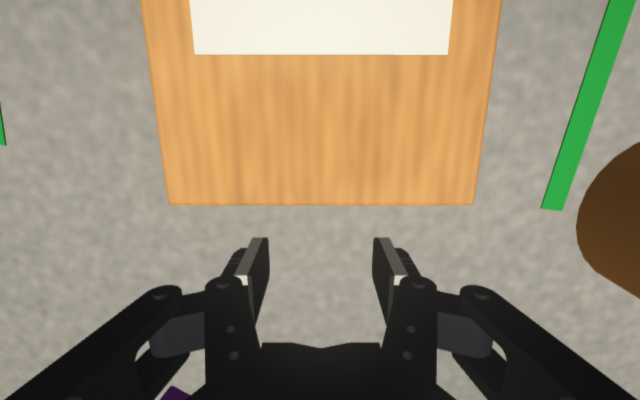

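The wrist view shows the trailing end square to both fingers, with its edge at row 205, and about 23 mm of free travel.

```bash
python3 -m creep '[{"grip":50,"linear":[12,0,0],"rot":[0,0,0]},{"grip":50,"linear":[10,0,0],"rot":[0,0,0]},{"grip":50,"linear":[5,0,0],"rot":[0,0,0]},{"grip":50,"linear":[5,0,0],"rot":[0,0,0.012]},{"grip":50,"linear":[5,0,0],"rot":[0,0,0.012]},{"grip":50,"linear":[5,0,0],"rot":[0,0,0.012]},{"grip":50,"linear":[5,0,0],"rot":[0,0,0.012]},{"grip":50,"linear":[5,0,0],"rot":[0,0,0.012]},{"grip":50,"linear":[5,0,0],"rot":[0,0,0.012]},{"grip":50,"linear":[5,0,0],"rot":[0,0,0.012]},{"grip":50,"linear":[0,0,0],"rot":[0,0,0]},{"grip":50,"linear":[0,0,0],"rot":[0,0,0]}]'
python3 - <<'E'
from h import *
go([453,18.5,23],FY)
carton(6)
p,d=imaging.capture("wrist"); cv2.imwrite("pics/w6.png",p[:,:,::-1])
E
```

```text
time_s: 5.7
eef_pos: [516.8, 8.2, 23.2]
ee_rot: [0.0, 0.994, -0.112, 0.001]
force: [-0.3, -0.1, 1.0]
grip_width: 0.585
t 5.7 pos [516.8   8.2  23.2] F [-0.3 -0.1  1. ] grip 0.59 lin(tool) [-64.5   4.2   0.2] rot [ 0.     -0.0012  0.0356] j [-0.21  0.56  1.74 -0.    0.84  1.59]
top [ 315  116   52   43 1655] z 61.0 rect(s,t) ((617.39208984375, 146.92529296875), (84.09624481201172, 109.99549102783203), 2.171184778213501) [[573.2999877929688, 200.3000030517578], [577.5, 90.4000015258789], [661.5, 93.5999984741211], [657.2999877929688, 203.5]]
scene [ 243  211   74   67 2761] z 61.2 rect(s,t) ((576.2722778320312, 144.09454345703125), (168.7082977294922, 111.93025970458984), 1.3545432090759277) [[490.6000061035156, 198.0], [493.29998779296875, 86.19999694824219], [661.9000244140625, 90.0999984741211], [659.2999877929688, 202.0]]
```

View pics/w6.png

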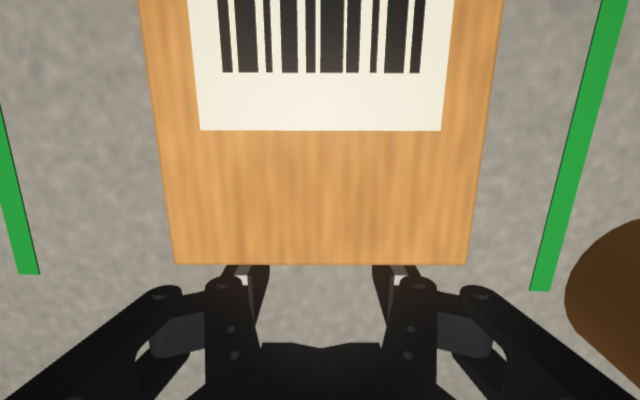

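The carton is in contact and has turned to 0.036 rad, with the leading end at s ≈ 660. I'll push on for the last 24 mm and finish square.

```bash
python3 -m creep '[{"grip":50,"linear":[4,0,0],"rot":[0,0,0.009]},{"grip":50,"linear":[4,0,0],"rot":[0,0,0.009]},{"grip":50,"linear":[4,0,0],"rot":[0,0,0.009]},{"grip":50,"linear":[4,0,0],"rot":[0,0,0.009]},{"grip":50,"linear":[3,0,0],"rot":[0,0,0]},{"grip":50,"linear":[2,0,0],"rot":[0,0,0]},{"grip":50,"linear":[1,0,0],"rot":[0,0,0]},{"grip":50,"linear":[0,0,0],"rot":[0,0,0]}]'
python3 - <<'E'
from h import *
go([453,18.5,23],FY)
carton(7)
E
```

```text
time_s: 6.52
eef_pos: [537.8, 3.0, 23.3]
ee_rot: [0.0, 0.991, -0.13, 0.0]
force: [-1.4, -0.0, 0.9]
grip_width: 0.584
t 6.52 pos [537.8   3.   23.3] F [-1.4 -0.   0.9] grip 0.58 lin(tool) [-86.    7.    0.3] rot [-0.     -0.0005 -0.0002] j [-0.21  0.6   1.68 -0.    0.87  1.62]
top [ 319  108   52   39 1506] z 61.1 rect(s,t) ((641.2855834960938, 143.22348022460938), (78.71817016601562, 109.8528060913086), 0.36229148507118225) [[601.5999755859375, 197.89999389648438], [602.2999877929688, 88.0], [681.0, 88.5], [680.2999877929688, 198.39999389648438]]
scene [ 236  219   77   66 2828] z 61.2 rect(s,t) ((602.2794799804688, 140.67315673828125), (156.6329803466797, 111.05662536621094), 0.006611890625208616) [[524.0, 196.1999969482422], [524.0, 85.0999984741211], [680.5999755859375, 85.19999694824219], [680.5999755859375, 196.1999969482422]]
```

View pics/scene7.png

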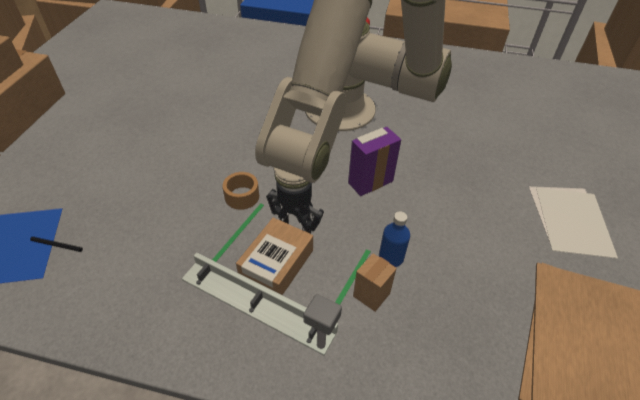

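The end is square and about 3–4 mm short (s ≈ 680.7 against 684). I'll creep in until the force shows contact.

```bash
python3 -m creep '[{"grip":50,"linear":[1.5,0,0],"rot":[0,0,0]},{"grip":50,"linear":[1.5,0,0],"rot":[0,0,0]},{"grip":50,"linear":[0,0,0],"rot":[0,0,0]}]'
python3 -m creep '[{"grip":50,"linear":[1,0,0],"rot":[0,0,0]},{"grip":50,"linear":[1,0,0],"rot":[0,0,0]},{"grip":50,"linear":[0,0,0],"rot":[0,0,0]}]'
```

```text
time_s: 6.87
eef_pos: [540.6, 2.4, 23.4]
ee_rot: [-0.0, 0.991, -0.13, 0.0]
force: [-1.2, 1.1, 0.7]
grip_width: 0.581
time_s: 7.12
eef_pos: [542.5, 1.8, 23.3]
ee_rot: [-0.0, 0.991, -0.13, 0.0]
force: [-1.3, 0.8, 1.9]
grip_width: 0.587
```

```bash
python3 -m creep '[{"grip":50,"linear":[1,0,0],"rot":[0,0,0]},{"grip":50,"linear":[0,0,0],"rot":[0,0,0]}]'
python3 - <<'E'
from h import *
go([453,18.5,23],FY)
carton(8)
p,d=imaging.capture("wrist"); cv2.imwrite("pics/w8.png",p[:,:,::-1])
E
```

```text
time_s: 7.28
eef_pos: [542.7, 1.8, 23.2]
ee_rot: [-0.0, 0.991, -0.13, -0.001]
force: [-6.6, 0.6, 5.8]
grip_width: 0.588
t 7.28 pos [542.7   1.8  23.2] F [-6.6  0.6  5.8] grip 0.59 lin(tool) [-91.    7.    0.4] rot [ 0.      0.0019 -0.0001] j [-0.21  0.6   1.66  0.    0.88  1.62]
top [ 320  105   52   39 1451] z 61.0 rect(s,t) ((647.51220703125, 143.0165252685547), (109.77420806884766, 76.663818359375), 89.94818115234375) [[609.0999755859375, 88.19999694824219], [685.7999877929688, 88.0999984741211], [685.9000244140625, 197.89999389648438], [609.2000122070312, 197.89999389648438]]
scene [ 235  219   77   68 2875] z 61.2 rect(s,t) ((606.7613525390625, 140.84878540039062), (159.64122009277344, 110.95753479003906), 0.0868222713470459) [[526.9000244140625, 196.1999969482422], [527.0, 85.19999694824219], [686.7000122070312, 85.5], [686.5, 196.39999389648438]]
```

View pics/w8.png

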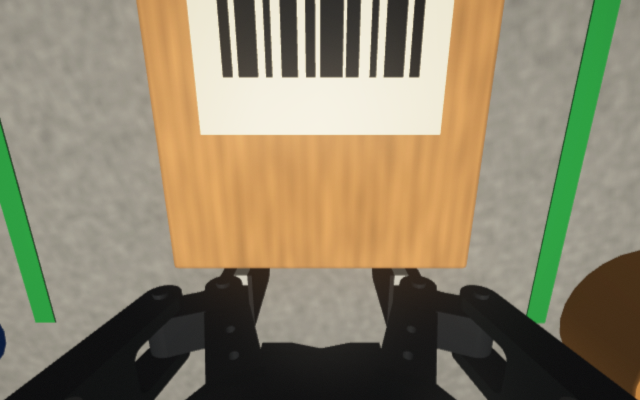

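The arm has stalled with about 6.6 N, and both corners read s ≈ 686, the fence face within error. The carton is home, so I'll back away.

```bash
python3 -m creep '[{"grip":50,"linear":[-5,0,0],"rot":[0,0,0]},{"grip":50,"linear":[-15,0,0],"rot":[0,0,0]},{"grip":50,"linear":[-20,0,0],"rot":[0,0,0]},{"grip":50,"linear":[0,0,-30],"rot":[0,0,0]},{"grip":50,"linear":[0,0,-40],"rot":[0,0,0]},{"grip":50,"linear":[0,0,-40],"rot":[0,0,0]},{"grip":50,"linear":[-20,0,-40],"rot":[0,0,0]},{"grip":50,"linear":[-20,0,-20],"rot":[0,0,0]},{"grip":50,"linear":[0,0,0],"rot":[0,0,0]},{"grip":50,"linear":[0,0,0],"rot":[0,0,0]}]'
python3 - <<'E'
from h import *
go([453,18.5,23],FY)
carton(9)
f=np.load("pics/scene0.npz")
a=f["p"]; P0=cloud("scene",f["d"]); p,d=imaging.capture("scene"); P1=cloud("scene",d)
for nm,c,zl,zh in (("box",(648,207),90,112),("tape",(442,-167),42,60),("bottle",(537,235),80,165)):
    for P in (P0,P1):
        m=(np.hypot(P[...,0]-c[0],P[...,1]-c[1])<60)&(P[...,2]>zl)&(P[...,2]<zh); print(nm,P[m].mean(0).round(1))
E
```

```text
time_s: 8.27
eef_pos: [467.6, 21.9, 191.6]
ee_rot: [0.0, 0.991, -0.13, 0.002]
force: [0.4, -0.2, -1.2]
grip_width: 0.584
t 8.27 pos [467.6  21.9 191.6] F [ 0.4 -0.2 -1.2] grip 0.58 lin(tool) [-13.8   7.1 168.5] rot [-0.0002 -0.0036 -0.    ] j [-0.2   0.22  1.72 -0.    1.19  1.63]
top [ 312  105   60   70 2930] z 60.8 rect(s,t) ((610.833740234375, 143.0974578857422), (109.96149444580078, 149.8597412109375), 89.93533325195312) [[535.7999877929688, 88.19999694824219], [685.7000122070312, 88.0], [685.7999877929688, 198.0], [536.0, 198.1999969482422]]
scene [ 235  219   77   68 2850] z 61.2 rect(s,t) ((609.3452758789062, 140.631103515625), (153.59323120117188, 111.08080291748047), 0.011803332716226578) [[532.5, 196.1999969482422], [532.5999755859375, 85.0999984741211], [686.2000122070312, 85.0999984741211], [686.0999755859375, 196.1999969482422]]
box [650.8 205.  100.1]
box [650.9 204.8 100.3]
tape [ 443.9 -168.3   49.1]
tape [ 444.6 -168.2   49.2]
bottle [548.8 233.2 113.7]
bottle [548.6 233.4 113.7]
```

View pics/scene9.png

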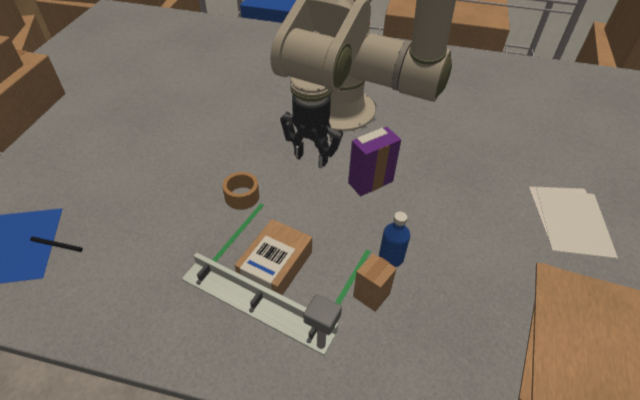

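The carton lies label up at (275,256), flush and square to the fence, and the bystanders haven't moved. The gripper is clear of everything, so I'll hand the job in.

```bash
python3 -c "
from rig import ctrl
print(ctrl.finish_job())"
```

```text
the job is handed in; nothing more can be done
None
```

I toppled the carton towards the fence with a two-finger push about 116 mm up on the label face. I then pushed it along the bench by its trailing end, turning it square on the way, until it met the fence. The job was handed in at about 8.5 s.

**Last checks before hand-in:**
- **Carton:** it lies flat and label up, with its top at about 61 mm. Both sides of the leading end are level with the fence face: they measure 686 mm in both camera views, against 684–685 mm for the face. The end is square within 0.01 rad, and the carton's middle is about 20 mm to the side of the fence's middle.
- **Contact:** the final push stalled at about 7 N. The gripper was then backed off and lifted clear of everything.
- **Bystanders:** the plain box, tape roll and bottle all measured within 1 mm of where they began.

**Disagreements:** the two views differ by about 2 mm on the carton's sideways position, which is within calibration error. In the top view the purple look-alike seemed to shift by a few pixels early on, possibly from a light touch by the arm. I did not measure this; it still stands upright and is not part of the job.

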